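Block up the tins in the carrying tray

ROBOT

A 7-joint arm with a two-finger parallel gripper is mounted at the origin on the work surface. World frame = base frame: x ahead of the robot, y to its left, z up, the work surface at z = 0. Lengths are in m, angles in rad, forces in N, time in s.
With the tool pointing down it reaches from about 0.4 to 0.85 m from the base axis. Payload 10.4 kg.
Tool frame: the origin (TCP) lies between the finger pads; the fingertips stand 19 mm ahead of it and the grasp point (between the pads) is the TCP; z points along the fingers, y is the direction in which the jaws open and shut (so a half turn about z gives the same grasp; the last joint's range is limited). The gripper opens to 85 mm and grips with 20 to 120 N. Pads are 22 mm wide; open, the fingers measure 114 mm over their backs; the gripper's body (76 mm by 85 mm) begins 54 mm behind the grasp point. The pads swing forward as they close: fully open they stand 13 mm farther back than shut.
Start: joints at [1.316, 0.332, -0.065, 1.46, 0.022, 1.35, -0.088], TCP at [0.144, -0.608, 0.25] pointing down, gripper open.
Joint ranges: [-2.6, 2.6], [-0.5, 2.12], [-1.47, 1.34], [0.16, 2.42], [-1.27, 4.41], [0.06, 2.06], [-2.6, 2.6]. Speed limits (rad/s): [2.22, 2.22, 2.79, 2.79, 3.14, 3.14, 3.14].

INTERFACE

Orientations are given as a unit quaternion [x, y, z, w].
In Python, from workcell import manip gives the robot as it stands.
- The arm moves only by the shell command python3 -m jog 'ROWS' [FORCE]. ROWS is JSON, a list of rows, each an object with "offset": the shift along the tool's x, y, z as a fraction of full scale, a list of three; "rotation": the turn, a rotation vector about the tool's x, y, z as a fraction of full scale, a list of three; "fingers": the opening, from -1 (shut) to 1 (fully open), so that 0 is half open. A call has 1 to 8 rows; each row shifts and turns the commanded pose from where the row before left it, along the tool's axes as they then stand; what a row does not reach is not made up. Full scale, the value 1, is 0.15 m for a shift and 2 rad for a turn. A row lasts 1/8 s, in which the tool goes at most 62.5 mm and 10.7 degrees, less where a joint would pass 70% of its speed; a pose out of reach is approached as far as the arm can. A call with a number of a shift or a turn outside -1 to 1 is refused whole. A call with a gripper value outside its range is refused whole. The fingers move at their own pace and stop on an object; FORCE is the grip in N (left out, the last holds). Time passes only in rows, so rows that do not move let the fingers close. It gives the time, the measured TCP pose, the force and the opening at its end, in the units of the state.
- manip.get_obs(): the state, without advancing time (a new reading comes with each control period).
- manip.camera(name): name is "side" or "top" or "wrist"; returns the picture (384x512x3 uint8, red, green, blue); there is no depth.
- manip.camera_info(name): a dict with "mtx" (3x3 intrinsics, pixels), "xyz" and "rotation" of the camera in the world. Camera axes: x right, y down, z forward; pixel columns grow to the right and rows downward; lengths in m; the calibration is good to about 2 mm. A picture is of the moment at which its call begins: read the wrist's pose just before it. camera_info takes no time and is no camera call; for the wrist camera it gives the pose at the moment of the call.
- manip.hand_in(): hands the job in, once; it reports no verdict.
Trained networks look in the newest picture that a camera, given by its name, has taken for a name from the list of things; names that differ only in an ending like _2 or _b are one class to them, and where a whole thing is asked for, a point or a joint stands for the part that bears it (a point fixed in the world has none). Each returns a list of dicts, best first, with "conf" (0 to 1); they miss things now and then, are a little off and sometimes report something else, mostly with a low value. They report only what shows in the picture. A call takes as long as a camera call. They do not tell look-alikes from the thing itself.
- manip.recognise(camera, query): "bbox" ([left, top, right, bottom] in pixels, round what is visible of it).
The state is a dict: "clock": time; "joint_pos": joint angles; "joint_velocities": joint speeds; "tau": joint torques, N m; "position": TCP position; "ee_rot": TCP orientation; "ft_force": force on the tool from outside, world axes, zero at the start; "torque": the same for the moment, N m; "grip_width": opening from 0.0 (shut) to 1.0 (fully open).
Only numpy, scipy, OpenCV 4.12 (cv2) and the standard library are available. Lean on these libraries where they do the work, as an engineer would, in place of code of your own. Each camera call takes 0.05 s, during which the arm holds its last target. There are 200 camera calls.

TASK

The row of tins in the carrying tray has two gaps left. Fill them so that the tins cannot shift: the thicker wood block from the rack goes into the wide gap between the tins and the thin wood block from the table into the narrow gap at the end, both standing upright and fully down on the tray's floor. Leave the spare block in the rack, keep the tins standing in their places, and do not disturb the bottle, cup and jar.

Things in the scene. Friction and masses are not known exactly. Their poses are not given: they have to be found in the camera images.
- tray: Low open plywood carrying tray, fixed to the table. Outside 80 (x) x 266 (y) x 45 mm high; walls 8 mm, floor 8 mm, inside 64 x 250 mm. Origin under its centre on the table; y runs along its length. Along y from the -y end stand: tin_end, the wide gap, tin_mid, the narrow gap, all across the full inside depth.
- wide_gap (a point): Centre of the wide gap between the two tins, on the tray's inner floor (8 mm above the table); axes as the tray. The gap is 51 mm along y and 64 mm along x (between the tray's side walls).
- narrow_gap (a point): Centre of the narrow gap between tin_mid and the tray's +y end wall, on the tray's inner floor (8 mm above the table); axes as the tray. The gap is 30.5 mm along y and 64 mm along x.
- tin_end: Full rectangular metal tin with a paper label, 60 (x) x 84 (y) x 109 mm tall plus a 10 mm high round cap at 18 mm towards +y; about 0.85 kg, loose in the tray. Origin at the centre of its underside. At the tray's -y end.
- tin_mid: The same kind of tin, standing between the two gaps. In the tray both tins' tops (117 mm above the table, caps 127 mm) stand above a block's top (108 mm), while the tray's side walls are only 45 mm high.
- rack: Plywood rack fixed to the table with two pockets side by side along its y, open above and at both x sides. Base 110 (x) x 158 (y) x 10 mm; three upright cheeks 90 (x) x 10 (y) mm, their tops 118 mm above the table, at y = -74, 0 and 74 mm; pockets 64 mm wide. Origin under its centre on the table. A block stands in each pocket, 3 mm from the cheeks on either side.
- thick_block: Plain wood block, 46 (x) x 58 (y) x 100 mm (z, standing), about 0.13 kg, standing in one of the rack's pockets (either one), the thicker of the two blocks there; its 58 mm way lies between the cheeks, so there it can be held only across its 46 mm. It fits the wide gap, its 58 mm way across the tray. Origin at its centre.
- thin_block: Plain wood block, 58 (x) x 25 (y) x 100 mm (z, standing), about 0.08 kg, standing free on the table. It fits the narrow gap, its 58 mm way across the tray. Origin at its centre.
- spare_block: Plain wood block, 34 (x) x 58 (y) x 100 mm (z), standing in the rack's other pocket; it fits neither gap and is left there. Origin at its centre.
- dye_bottle: Small black squeeze bottle with a white spout, 38 mm wide and 136 mm tall, a bystander. Origin at the centre of its underside.
- cup: White cup, 76 mm wide and 90 mm tall, a bystander. Origin at the centre of its underside.
- jar: Glass jar with a white lid, 70 mm wide and 85 mm tall, a bystander. Origin at the centre of its underside.
Things that resemble listed ones, but are neither listed nor needed, are in the scene too. Leave any green or red look-alike of the thick_block alone.

How it is judged:
By the outcome, as a careful person would: the job done as asked, in the order asked, and still so for the second after the job is handed in, with the robot touching nothing.
It also fails if it takes over 72 s, if anything falls off the work surface, if the arm or the gripper's body presses on something with over 40 N, if the wrist force passes 120 N, or if a joint passes its speed limit or range.

## Working session

There is one attempt and no reset: what is moved stays moved. The work goes in short steps, Python scripts to look and compute and a shell command to move; the robot and the scene stay as the last step left them, time stands still between calls to the robot, and variables do not carry over. Pictures are saved under pics/ and viewed, about 8 in all and at most 12, crops included, and the job is handed in when it is done.

```bash
mkdir -p pics; ls
python3 - <<'E'
from workcell import manip
import cv2,numpy as np
np.set_printoptions(precision=4,suppress=True)
print(manip.get_obs())
ims=[]
for n in ["side","top"]:
    im=manip.camera(n); cv2.imwrite(f"pics/{n}0.png",im[...,::-1])
    i=manip.camera_info(n); print(n,i)
    for q in ["tray","tin_end","rack","thick_block","thin_block","spare_block","dye_bottle","cup","jar"]:
        print(q,[([round(float(x)) for x in r["bbox"]],round(r["conf"],2)) for r in manip.recognise(n,q)[:4]])
E
```

```text
pics
{'clock': 0.0, 'joint_pos': array([ 1.3164,  0.3328, -0.0647,  1.461 ,  0.0216,  1.3499, -0.0885]), 'joint_velocities': array([ 0.0011, -0.0002, -0.001 ,  0.0006,  0.    ,  0.0012,  0.0008]), 'tau': array([ -0.0006, -62.5443,   0.0482, -39.1598,   0.0161,   0.01  ,
        -0.    ]), 'position': array([ 0.1435, -0.6079,  0.2495]), 'ee_rot': array([ 0.9933,  0.1157, -0.0001, -0.0007]), 'ft_force': array([-0.2525, -0.3204, -0.325 ]), 'torque': array([ 0.0349,  0.0051, -0.0192]), 'grip_width': 1.0015419513431367}
side {'mtx': array([[456.9291,   0.    , 252.6925],
       [  0.    , 456.9291, 199.0067],
       [  0.    ,   0.    ,   1.    ]]), 'xyz': array([0.0383, 0.6103, 0.7645]), 'rotation': array([-0.3291,  0.8413, -0.395 ,  0.1671])}
tray [([277, 166, 368, 222], 0.76)]
tin_end [([330, 135, 366, 188], 0.71)]
rack [([161, 214, 255, 312], 0.92)]
thick_block [([214, 230, 243, 284], 0.94), ([130, 227, 164, 273], 0.77), ([145, 297, 196, 362], 0.65), ([240, 190, 264, 235], 0.59)]
thin_block [([288, 222, 319, 267], 0.92), ([165, 185, 198, 232], 0.42)]
spare_block [([173, 241, 213, 292]
[... 240 characters left out ...]
 0.    , 384.25  , 189.9465],
       [  0.    ,   0.    ,   1.    ]]), 'xyz': array([ 0.5599, -0.0018,  1.1067]), 'rotation': array([ 0.7098, -0.7033,  0.016 , -0.0355])}
tray [([291, 192, 388, 237], 0.58)]
tin_end [([351, 203, 394, 234], 0.96)]
rack [([158, 192, 227, 235], 0.74)]
thick_block [([195, 212, 219, 229], 0.88), ([121, 227, 157, 248], 0.84), ([250, 193, 270, 205], 0.83), ([158, 147, 188, 177], 0.79)]
thin_block [([254, 244, 266, 270], 0.7)]
spare_block [([169, 202, 189, 221], 0.67), ([213, 129, 242, 155], 0.53)]
dye_bottle [([262, 142, 275, 161], 0.48), ([291, 194, 389, 238], 0.41), ([306, 117, 338, 149], 0.26)]
cup [([304, 119, 339, 150], 0.88)]
jar [([214, 129, 241, 154], 0.58)]
```

View pics/side0.png

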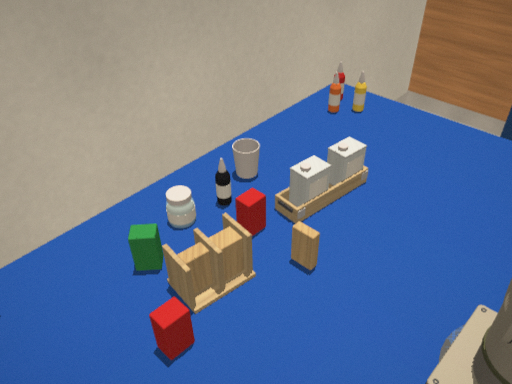

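View pics/top0.png

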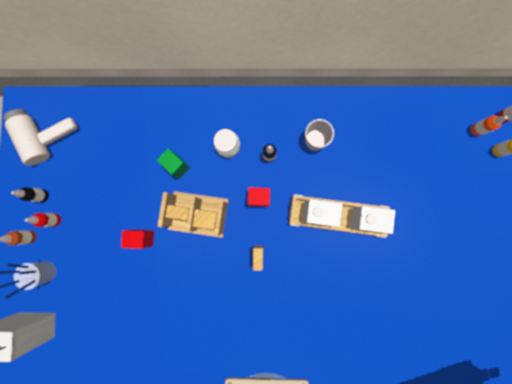

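The side view shows the rack at (210,265), the free thin block at (305,246) and the tray with two tins at (322,195). In the top view the rack is at (193,214), its right pocket holding the thicker block (207,219). The thin block is at (257,258), and the tray runs x 291–393 with gaps near 300 and 351.

```bash
cat > h.py <<'E'
from workcell import manip
import cv2,numpy as np
from scipy.spatial.transform import Rotation as R
np.set_printoptions(precision=4,suppress=True)
def shot(n,f):
    i=manip.camera_info(n); im=manip.camera(n)[...,::-1].copy(); cv2.imwrite(f"pics/{f}.png",im)
    np.savez(f"pics/{f}.npz",K=i["mtx"],t=i["xyz"],q=i["rotation"]); return im,i
def load(f):
    d=np.load(f"pics/{f}.npz"); return dict(mtx=d["K"],xyz=d["t"],rotation=d["q"])
def pix(i,uv,z):
    uv=np.atleast_2d(uv).astype(float); K=i["mtx"]
    d=np.c_[(uv[:,0]-K[0,2])/K[0,0],(uv[:,1]-K[1,2])/K[1,1],np.ones(len(uv))]@R.from_quat(i["rotation"]).as_matrix().T
    return i["xyz"]+d*((z-i["xyz"][2])/d[:,2])[:,None]
def proj(i,P):
    p=(np.atleast_2d(P)-i["xyz"])@R.from_quat(i["rotation"]).as_matrix(); q=p@i["mtx"].T; return q[:,:2]/q[:,2:]
def go(xyz,yaw):
    """remaining move to TCP xyz, tool-x heading yaw (mod pi), tool down"""
    o=manip.get_obs(); r=R.from_quat(o["ee_rot"]); M=r.as_matrix()
    T=lambda y: R.from_matrix(np.array([[np.cos(y),np.sin(y),0],[np.sin(y),-np.cos(y),0],[0,0,-1.]]))
    cur=np.arctan2(M[1,0],M[0,0]); dy=(yaw-cur+np.pi/2)%np.pi-np.pi/2
    rv=(r.inv()*T(cur+dy)).as_rotvec(); d=np.array(xyz)-o["position"]
    print("t",round(o["clock"],2),"pos",o["position"],"yaw",round(cur,4),"F",o["ft_force"],"grip",round(o["grip_width"],3))
    print("delta world mm",d*1e3,"tool offset units now",M.T@d/.15,"after turn",T(cur+dy).as_matrix().T@d/.15,"turn units",rv/2)
E
python3 - <<'E'
from h import *
t=manip.camera_info("top"); s=manip.camera_info("side")
for n,uv,z in [("thick top",(207,217),.11),("spare",(178,212),.11),("thin top",(258,249),.1),("thin foot",(259,269),0.0),("wide",(351,222),.008),("midtincap",(320,207),.127),("endcap",(373,219),.127),("jar",(226,142),.085),("bottle",(269,150),.136),("cup",(321,133),.09),("redA",(259,192),.1)]:
    print(n,pix(t,uv,z))
im=cv2.imread("pics/top0.png"); a=cv2.resize(im[180:275,150:280],None,fx=6,fy=6,interpolation=3); cv2.imwrite("pics/c.png",a)
go([.5,0,.35],1.57)
i=manip.camera_info("wrist"); o=manip.get_obs(); r=R.from_quat(o["ee_rot"])
print(r.inv().apply(i["xyz"]-o["position"]),(r.inv()*R.from_quat(i["rotation"])).as_matrix(),i["mtx"])
E
```

```text
thick top [[0.561  0.1555 0.11  ]]
spare [[0.5732 0.2316 0.11  ]]
thin top [[0.4794 0.0224 0.1   ]]
thin foot [[0.415  0.0214 0.    ]]
wide [[ 0.5511 -0.2381  0.008 ]]
midtincap [[ 0.5892 -0.1346  0.127 ]]
endcap [[ 0.5602 -0.2677  0.127 ]]
jar [[0.7633 0.1119 0.085 ]]
bottle [[ 0.733  -0.0041  0.136 ]]
cup [[ 0.7878 -0.1426  0.09  ]]
redA [[0.6279 0.0212 0.1   ]]
t 1.0 pos [ 0.1436 -0.6083  0.2504] yaw 0.2318 F [ 1.0319  0.2517 -0.8205] grip 1.001
delta world mm [356.3806 608.2928  99.6472] tool offset units now [ 3.244  -3.4009 -0.6645] after turn [ 4.0572  2.3726 -0.6643] turn units [ 0.      0.     -0.6691]
[ 0.0786  0.001  -0.1231] [[ 0.0001 -0.9514 -0.308 ]
 [ 1.      0.0002 -0.0004]
 [ 0.0005 -0.308   0.9514]] [[302.6709   0.     253.5977]
 [  0.     302.6709 195.6009]
 [  0.       0.       1.    ]]
```

```bash
python3 -m jog '[{"offset":[0,0,-0.083],"rotation":[0,0,-0.0836],"fingers":1},{"offset":[0,0,-0.083],"rotation":[0,0,-0.0836],"fingers":1},{"offset":[0,0,-0.083],"rotation":[0,0,-0.0836],"fingers":1},{"offset":[0,0,-0.083],"rotation":[0,0,-0.0836],"fingers":1},{"offset":[0,0,-0.083],"rotation":[0,0,-0.0836],"fingers":1},{"offset":[0,0,-0.083],"rotation":[0,0,-0.0836],"fingers":1},{"offset":[0,0,-0.083],"rotation":[0,0,-0.0836],"fingers":1},{"offset":[0,0,-0.083],"rotation":[0,0,-0.0836],"fingers":1}]'
python3 -m jog '[{"offset":[0.31,0.2,0],"rotation":[0,0,0],"fingers":1},{"offset":[0.31,0.2,0],"rotation":[0,0,0],"fingers":1},{"offset":[0.31,0.2,0],"rotation":[0,0,0],"fingers":1},{"offset":[0.31,0.2,0],"rotation":[0,0,0],"fingers":1},{"offset":[0.31,0.2,0],"rotation":[0,0,0],"fingers":1},{"offset":[0.31,0.2,0],"rotation":[0,0,0],"fingers":1}]'
python3 - <<'E'
from h import *
go([.5,-0.05,.35],1.57)
shot("wrist","w1")
E
python3 -m jog '[{"offset":[0.31,0.2,0],"rotation":[0,0,0],"fingers":1},{"offset":[0.31,0.2,0],"rotation":[0,0,0],"fingers":1},{"offset":[0.31,0.2,0],"rotation":[0,0,0],"fingers":1},{"offset":[0.31,0.2,0],"rotation":[0,0,0],"fingers":1},{"offset":[0.31,0.2,0],"rotation":[0,0,0],"fingers":1},{"offset":[0.31,0.2,0],"rotation":[0,0,0],"fingers":1},{"offset":[0,0,0],"rotation":[0,0,0],"fingers":1}]'
python3 - <<'E'
from h import *
go([.5,-0.05,.35],1.57)
im,i=shot("wrist","w2")
cv2.imwrite("pics/w2b.png",cv2.resize(im,(800,600),interpolation=2))
E
```

```text
clock: 2.0
position: [0.1436, -0.6083, 0.3504]
ee_rot: [0.706, 0.709, -0.0, 0.0]
ft_force: [0.2, 0.0, 0.0]
grip_width: 1.002
clock: 2.75
position: [0.3247, -0.3279, 0.3501]
ee_rot: [0.708, 0.707, -0.0, 0.0]
ft_force: [0.4, -0.8, 0.2]
grip_width: 1.0
t 2.75 pos [ 0.3247 -0.3279  0.3501] yaw 1.5693 F [ 0.4001 -0.7712  0.1504] grip 1.0
delta world mm [175.2796 277.8743  -0.1367] tool offset units now [ 1.8542  1.1657 -0.0004] after turn [1.8534 1.1671 0.0009] turn units [ 0.0001  0.0004 -0.0004]
clock: 3.68
position: [0.5055, -0.0465, 0.35]
ee_rot: [0.705, 0.709, 0.001, -0.0]
ft_force: [-1.3, 0.7, -0.8]
grip_width: 0.997
t 3.67 pos [ 0.5055 -0.0465  0.35  ] yaw 1.5765 F [-1.2622  0.6999 -0.7906] grip 0.997
delta world mm [-5.5445 -3.5055  0.0402] tool offset units now [-0.0232 -0.0371 -0.0003] after turn [-0.0234 -0.0369 -0.0003] turn units [ 0.0003 -0.001   0.0033]
```

View pics/w2b.png

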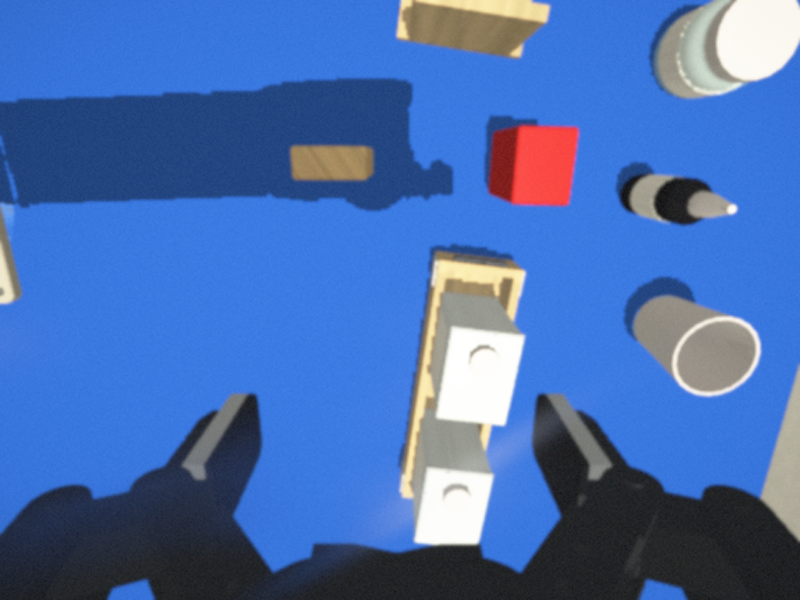

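The wrist view (800×600) shows the thin block's top at (291–374,146–181) and the tray's far end at (437–525,250–270). Tin_mid's top is at (436–523,332–424) and tin_end's at (414–491,470–543). A red look-alike sits at (533,165). Next I move above the rack.

```bash
python3 -m jog '[{"offset":[0.27,0.075,0.1],"rotation":[0,0,0],"fingers":1},{"offset":[0.27,0.075,0.1],"rotation":[0,0,0],"fingers":1},{"offset":[0.27,0.075,0.1],"rotation":[0,0,0],"fingers":1},{"offset":[0.27,0.075,0.1],"rotation":[0,0,0],"fingers":1},{"offset":[0.27,0.075,0.1],"rotation":[0,0,0],"fingers":1},{"offset":[0,0,0],"rotation":[0,0,0],"fingers":1}]'
python3 - <<'E'
from h import *
i=load("w2"); k=512/800
def rep(n,uv,z):
    P=pix(i,np.array(uv)*k,z); print(n,P[:,:2].round(4).tolist(),"c",P.mean(0))
rep("thin",[(291,146),(374,148),(372,181),(291,179)],.1)
rep("mid",[(447,332),(523,335),(508,424),(436,418)],.117)
rep("end",[(418,470),(491,474),(481,543),(414,542)],.117)
rep("tray+y outer",[(436,252),(525,270)],.045)
rep("tray -y,-x outer",[(402,497)],.0)
go([.561,.156,.25],1.57)
im,i=shot("wrist","w3")
cv2.imwrite("pics/w3b.png",cv2.resize(im,(800,600),interpolation=2))
E
```

```text
clock: 4.47
position: [0.5603, 0.1535, 0.2735]
ee_rot: [0.706, 0.708, -0.001, -0.001]
ft_force: [-0.1, -0.2, -0.8]
grip_width: 1.0
thin [[0.4264, 0.0363], [0.4884, 0.0353], [0.4867, 0.0113], [0.4249, 0.0124]] c [0.4566 0.0238 0.1   ]
mid [[0.5468, -0.1052], [0.6082, -0.1075], [0.6025, -0.1895], [0.5404, -0.184]] c [ 0.5745 -0.1466  0.117 ]
end [[0.526, -0.2367], [0.5913, -0.2406], [0.5871, -0.3178], [0.5239, -0.3169]] c [ 0.5571 -0.278   0.117 ]
tray+y outer [[0.5421, -0.0544], [0.6253, -0.0708]] c [ 0.5837 -0.0626  0.045 ]
tray -y,-x outer [[0.5144, -0.3634]] c [ 0.5144 -0.3634  0.    ]
t 4.47 pos [0.5603 0.1535 0.2735] yaw 1.5728 F [-0.0747 -0.2009 -0.8053] grip 1.0
delta world mm [  0.7324   2.5491 -23.4553] tool offset units now [0.0169 0.0053 0.1564] after turn [0.017  0.0049 0.1564] turn units [-0.0012 -0.0003  0.0014]
```

View pics/w3b.png

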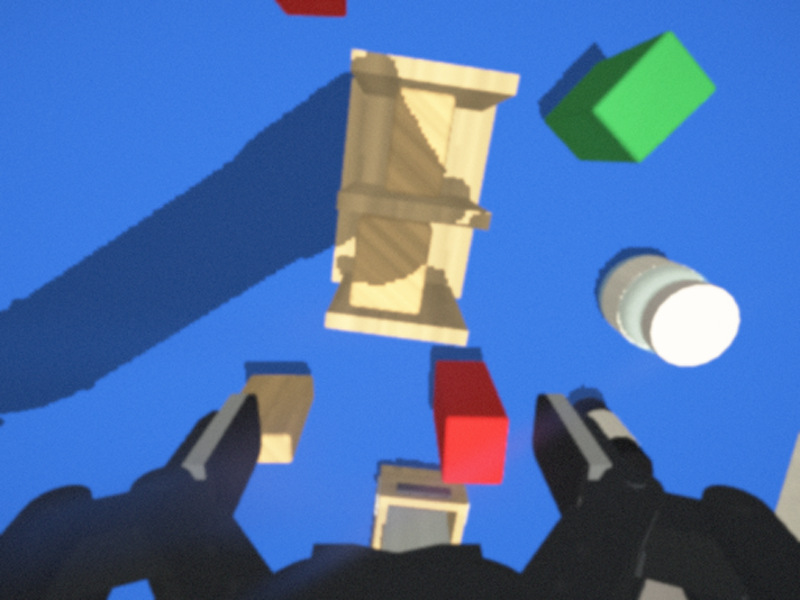

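Run:
```python
from h import *
i=load("w3"); j=load("w2"); k=512/800
def rep(n,uv,z):
    P=pix(i,np.array(uv)*k,z); print(n,P[:,:2].round(4).tolist(),"c",P.mean(0))
rep("thick r edge",[(431,224),(422,312)],.11)
rep("thick l edge",[(357,218),(350,306)],.11)
rep("spare",[(393,92),(455,97),(443,194),(386,190)],.11)
rep("cheek+ outer",[(352,50),(520,75)],.118)
rep("cheek0 ends",[(338,200),(490,220)],.118)
rep("cheek- outer",[(326,327),(467,345)],.118)
def tri(a,b):
    A=[];
    for c,uv in((j,a),(i,b)):
        P=c["mtx"]@R.from_quat(c["rotation"]).as_matrix().T@np.c_[np.eye(3),-c["xyz"]]
        u,v=np.array(uv)*k; A+=[u*P[2]-P[0],v*P[2]-P[1]]
    x=np.linalg.svd(np.array(A))[2][-1]; return x[:3]/x[3]
print("thin +x+y",tri((374,148),(299,433)),"thin +x-y",tri((372,181),(291,462)))
print("cheek corner",tri((548,5),(467,333)))
im=cv2.imread("pics/w3.png"); cv2.imwrite("pics/w3c.png",cv2.resize(im[110:240,190:340],None,fx=4.6,fy=4.6,interpolation=2))
```

```text
thick r edge [[0.5806, 0.1906], [0.5762, 0.1346]] c [0.5784 0.1626 0.11  ]
thick l edge [[0.5361, 0.1941], [0.5303, 0.1385]] c [0.5332 0.1663 0.11  ]
spare [[0.5577, 0.2636], [0.5922, 0.2611], [0.5873, 0.2083], [0.5536, 0.2105]] c [0.5727 0.2359 0.11  ]
cheek+ outer [[0.5361, 0.283], [0.6256, 0.2712]] c [0.5809 0.2771 0.118 ]
cheek0 ends [[0.526, 0.2054], [0.6145, 0.1942]] c [0.5702 0.1998 0.118 ]
cheek- outer [[0.5157, 0.1272], [0.6048, 0.1153]] c [0.5602 0.1212 0.118 ]
thin +x+y [0.4883 0.0353 0.0946] thin +x-y [0.4842 0.0119 0.0981]
cheek corner [0.6038 0.1241 0.1196]
```

View pics/w3c.png

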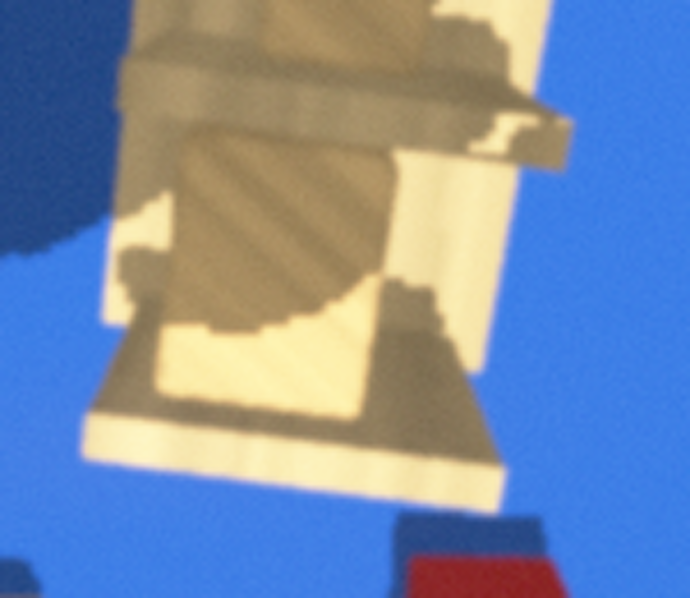

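The crop shows the thick block's top, corners (187,130), (397,148), (360,418), (157,395), free of both cheeks at yaw about −0.125. I align the tool and descend.

```bash
python3 -m jog '[{"offset":[0.068,-0.032,0.2],"rotation":[0,0,0.064],"fingers":1},{"offset":[0,0,0.3],"rotation":[0,0,0],"fingers":1},{"offset":[0,0,0.3],"rotation":[0,0,0],"fingers":1},{"offset":[0,0,0],"rotation":[0,0,0],"fingers":1}]'
python3 - <<'E'
from h import *
i=load("w3"); P=pix(i,[(230.7,138.3),(276.3,142.2),(268.3,200.9),(224.1,195.9)],.11); print(P,P.mean(0))
go([*P.mean(0)[:2],.08],1.446)
E
```

```text
clock: 5.03
position: [0.5551, 0.1586, 0.1527]
ee_rot: [0.752, 0.659, -0.003, -0.001]
ft_force: [0.2, -0.5, 0.3]
grip_width: 0.999
[[0.5382 0.1953 0.11  ]
 [0.581  0.1917 0.11  ]
 [0.5745 0.1333 0.11  ]
 [0.5304 0.1385 0.11  ]] [0.556  0.1647 0.11  ]
t 5.03 pos [0.5551 0.1586 0.1527] yaw 1.4386 F [ 0.1725 -0.4576  0.3457] grip 0.999
delta world mm [  0.9395   6.1254 -72.6766] tool offset units now [0.0428 0.0029 0.4844] after turn [0.0413 0.0011 0.4845] turn units [-0.0021  0.0016 -0.0037]
```

```bash
python3 -m jog '[{"offset":[0.035,0,0.16],"rotation":[0,0,-0.003],"fingers":1},{"offset":[0,0,0.16],"rotation":[0,0,0],"fingers":1},{"offset":[0,0,0.16],"rotation":[0,0,0],"fingers":1},{"offset":[0,0,0],"rotation":[0,0,0],"fingers":0.2},{"offset":[0,0,0],"rotation":[0,0,0],"fingers":-1},{"offset":[0,0,0],"rotation":[0,0,0],"fingers":-1},{"offset":[0,0,0],"rotation":[0,0,0],"fingers":-1},{"offset":[0,0,0],"rotation":[0,0,0],"fingers":-1}]' 40
python3 -m jog '[{"offset":[0,0,0],"rotation":[0,0,0],"fingers":-1},{"offset":[0,0,0],"rotation":[0,0,0],"fingers":-1},{"offset":[0,0,-0.1],"rotation":[0,0,0],"fingers":-1}]'
python3 - <<'E'
from h import *
go([.556,.1647,.08],1.446)
E
```

```text
clock: 6.02
position: [0.558, 0.1671, 0.0851]
ee_rot: [0.749, 0.662, 0.001, 0.001]
ft_force: [-2.1, -1.9, 8.5]
grip_width: 0.535
clock: 6.4
position: [0.5566, 0.1667, 0.0986]
ee_rot: [0.749, 0.662, -0.0, -0.0]
ft_force: [-0.7, 0.3, -2.8]
grip_width: 0.536
t 6.4 pos [0.5566 0.1667 0.0986] yaw 1.4473 F [-0.6809  0.2923 -2.8243] grip 0.536
delta world mm [ -0.6485  -2.0356 -18.5699] tool offset units now [-0.0139 -0.0026  0.1238] after turn [-0.014  -0.0026  0.1238] turn units [-0.0002  0.0002  0.0006]
```

Grip width 0.535 × 85 = 45.5 mm, so it holds the thick block. Next: lift out, turn 90°, and carry it to a free table spot for the regrasp.

```bash
python3 -m jog '[{"offset":[0,0,-0.34],"rotation":[0,0,0],"fingers":-1},{"offset":[0,0,-0.34],"rotation":[0,0,0],"fingers":-1},{"offset":[0,0,-0.34],"rotation":[0,0,0],"fingers":-1},{"offset":[0,0,0],"rotation":[0,0,0.088],"fingers":-1},{"offset":[0,0,0],"rotation":[0,0,0.088],"fingers":-1},{"offset":[0,0,0],"rotation":[0,0,0.088],"fingers":-1},{"offset":[0,0,0],"rotation":[0,0,0.088],"fingers":-1},{"offset":[0,0,0],"rotation":[0,0,0.088],"fingers":-1}]'
python3 -m jog '[{"offset":[0,0,0],"rotation":[0,0,0.088],"fingers":-1},{"offset":[0,0,0],"rotation":[0,0,0.088],"fingers":-1},{"offset":[0,0,0],"rotation":[0,0,0.088],"fingers":-1},{"offset":[0,0,0],"rotation":[0,0,0.086],"fingers":-1},{"offset":[0,0,0],"rotation":[0,0,0],"fingers":-1}]'
python3 - <<'E'
from h import *
go([.45,-.12,.25],-.132)
E
```

```text
clock: 7.4
position: [0.5566, 0.1673, 0.2522]
ee_rot: [0.961, 0.277, 0.0, -0.0]
ft_force: [0.2, -0.1, -1.7]
grip_width: 0.535
clock: 8.02
position: [0.5567, 0.1674, 0.252]
ee_rot: [0.998, -0.065, 0.001, -0.0]
ft_force: [0.0, -0.6, -2.1]
grip_width: 0.534
t 8.03 pos [0.5567 0.1674 0.252 ] yaw -0.1309 F [ 0.0012 -0.5944 -2.1112] grip 0.534
delta world mm [-106.6716 -287.3979   -2.0475] tool offset units now [-0.4551  1.9924  0.0125] after turn [-0.4528  1.9929  0.0137] turn units [-0.0002 -0.0005  0.0006]
```

```bash
python3 -m jog '[{"offset":[-0.076,0.332,0],"rotation":[0,0,0],"fingers":-1},{"offset":[-0.076,0.332,0],"rotation":[0,0,0],"fingers":-1},{"offset":[-0.076,0.332,0],"rotation":[0,0,0],"fingers":-1},{"offset":[-0.076,0.332,0],"rotation":[0,0,0],"fingers":-1},{"offset":[-0.076,0.332,0],"rotation":[0,0,0],"fingers":-1},{"offset":[-0.076,0.332,0],"rotation":[0,0,0],"fingers":-1}]'
python3 -m jog '[{"offset":[0,0,0.3],"rotation":[0,0,0],"fingers":-1},{"offset":[0,0,0.3],"rotation":[0,0,0],"fingers":-1},{"offset":[0,0,0.3],"rotation":[0,0,0],"fingers":-1},{"offset":[0,0,0.15],"rotation":[0,0,0],"fingers":-1},{"offset":[0,0,0.06],"rotation":[0,0,0],"fingers":-1},{"offset":[0,0,0],"rotation":[0,0,0],"fingers":-1}]'
```

```text
clock: 8.78
position: [0.4488, -0.1213, 0.2517]
ee_rot: [0.998, -0.064, 0.001, 0.0]
ft_force: [1.2, -0.4, -1.2]
grip_width: 0.535
clock: 9.52
position: [0.4498, -0.1201, 0.0849]
ee_rot: [0.998, -0.065, 0.0, -0.0]
ft_force: [-0.0, 0.8, -1.6]
grip_width: 0.536
```

```bash
python3 -m jog '[{"offset":[0,0,0.03],"rotation":[0,0,0],"fingers":-1},{"offset":[0,0,0.015],"rotation":[0,0,0],"fingers":-1},{"offset":[0,0,0],"rotation":[0,0,0],"fingers":-1}]'
python3 -m jog '[{"offset":[0,0,0.015],"rotation":[0,0,0],"fingers":-1},{"offset":[0,0,0],"rotation":[0,0,0],"fingers":-1}]'
```

```text
clock: 9.9
position: [0.4496, -0.1202, 0.0779]
ee_rot: [0.998, -0.066, 0.0, 0.0]
ft_force: [0.3, 1.0, -1.9]
grip_width: 0.534
clock: 10.15
position: [0.4494, -0.1201, 0.0753]
ee_rot: [0.998, -0.066, -0.0, 0.0]
ft_force: [-1.2, -0.6, -1.2]
grip_width: 0.533
```

```bash
python3 -m jog '[{"offset":[0,0,0.012],"rotation":[0,0,0],"fingers":-1},{"offset":[0,0,0],"rotation":[0,0,0],"fingers":-1}]'
python3 -m jog '[{"offset":[0,0,0.01],"rotation":[0,0,0],"fingers":-1},{"offset":[0,0,0],"rotation":[0,0,0],"fingers":-1}]'
```

```text
clock: 10.4
position: [0.4501, -0.1198, 0.0745]
ee_rot: [0.998, -0.066, 0.0, 0.0]
ft_force: [-2.7, 2.2, 9.9]
grip_width: 0.534
clock: 10.65
position: [0.4504, -0.1193, 0.0741]
ee_rot: [0.998, -0.066, 0.001, 0.0]
ft_force: [-9.3, 5.8, 26.4]
grip_width: 0.533
```

```bash
python3 -m jog '[{"offset":[0,0,-0.01],"rotation":[0,0,0],"fingers":-1},{"offset":[0,0,0],"rotation":[0,0,0],"fingers":0.4},{"offset":[0,0,0],"rotation":[0,0,0],"fingers":1},{"offset":[0,0,0],"rotation":[0,0,0],"fingers":1},{"offset":[0,0,0],"rotation":[0,0,0],"fingers":1},{"offset":[0,0,-0.3],"rotation":[0,0,0],"fingers":1},{"offset":[0,0,-0.3],"rotation":[0,0,0],"fingers":1},{"offset":[0,0,-0.3],"rotation":[0,0,0],"fingers":1}]'
python3 -m jog '[{"offset":[0,0,0],"rotation":[0,0,-0.0873],"fingers":1},{"offset":[0,0,0],"rotation":[0,0,-0.0873],"fingers":1},{"offset":[0,0,0],"rotation":[0,0,-0.0873],"fingers":1},{"offset":[0,0,0],"rotation":[0,0,-0.0873],"fingers":1},{"offset":[0,0,0],"rotation":[0,0,-0.0873],"fingers":1},{"offset":[0,0,0],"rotation":[0,0,-0.0873],"fingers":1},{"offset":[0,0,0],"rotation":[0,0,-0.0873],"fingers":1},{"offset":[0,0,0],"rotation":[0,0,-0.0873],"fingers":1}]'
python3 -m jog '[{"offset":[0,0,0],"rotation":[0,0,-0.0873],"fingers":1},{"offset":[0,0,0],"rotation":[0,0,0],"fingers":1}]'
python3 - <<'E'
from h import *
go([.45,-.12,.08],1.439)
im,i=shot("wrist","w4")
cv2.imwrite("pics/w4b.png",cv2.resize(im,(800,600),interpolation=2))
E
```

```text
clock: 11.65
position: [0.4493, -0.12, 0.2101]
ee_rot: [0.998, -0.066, 0.0, 0.0]
ft_force: [0.2, -0.4, -0.1]
grip_width: 1.001
clock: 12.65
position: [0.4494, -0.1201, 0.2085]
ee_rot: [0.805, 0.593, -0.0, -0.0]
ft_force: [0.0, 0.3, 0.5]
grip_width: 1.0
clock: 12.9
position: [0.4494, -0.1201, 0.2086]
ee_rot: [0.753, 0.659, -0.0, 0.0]
ft_force: [-0.5, -0.4, 0.0]
grip_width: 0.997
t 12.9 pos [ 0.4494 -0.1201  0.2086] yaw 1.4377 F [-0.5097 -0.3988  0.0426] grip 0.997
delta world mm [   0.557     0.1316 -128.5584] tool offset units now [0.0014 0.0036 0.8571] after turn [0.0014 0.0036 0.8571] turn units [-0.      0.     -0.0007]
```

View pics/w4b.png

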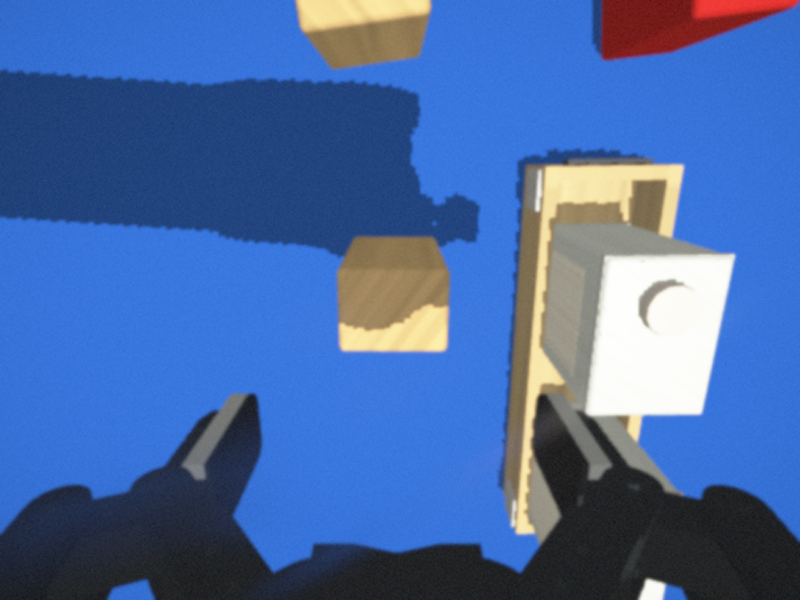

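Picture: the thick block stands upright at (339–449,268–350), square with the image. The tray's end wall is at (526–684,165) and tin_mid's top at (587–735,255–415).

```bash
python3 -m jog '[{"offset":[0,0,0.3],"rotation":[0,0,0],"fingers":1},{"offset":[0,0,0.3],"rotation":[0,0,0],"fingers":1},{"offset":[0,0,0.2],"rotation":[0,0,0],"fingers":1},{"offset":[0,0,0.07],"rotation":[0,0,0],"fingers":1},{"offset":[0,0,0],"rotation":[0,0,0],"fingers":1}]'
python3 - <<'E'
from h import *
i=load("w4"); k=512/800
def rep(n,uv,z):
    P=pix(i,np.array(uv)*k,z); print(n,P[:,:2].round(4).tolist(),"c",P.mean(0)); return P
rep("blk",[(338,270),(449,270),(448,350),(341,350)],.1)
P=rep("mid",[(604,255),(735,254),(703,415),(587,413)],.117)
rep("wall +y outer",[(526,163),(684,166)],.045)
rep("wall inner+y",[(547,203),(666,180)],.045)
go([.45,-.12,.078],1.439)
E
```

```text
clock: 13.58
position: [0.4496, -0.1201, 0.0783]
ee_rot: [0.753, 0.658, -0.0, -0.0]
ft_force: [0.6, -0.3, 0.2]
grip_width: 1.004
blk [[0.4233, -0.0946], [0.4786, -0.102], [0.4738, -0.1453], [0.4175, -0.1377]] c [ 0.4483 -0.1199  0.1   ]
mid [[0.5487, -0.1], [0.6085, -0.1076], [0.5994, -0.1913], [0.5402, -0.1822]] c [ 0.5742 -0.1453  0.117 ]
wall +y outer [[0.5336, -0.0585], [0.6246, -0.0723]] c [ 0.5791 -0.0654  0.045 ]
wall inner+y [[0.5449, -0.083], [0.6146, -0.0789]] c [ 0.5797 -0.081   0.045 ]
t 13.57 pos [ 0.4496 -0.1201  0.0783] yaw 1.4371 F [ 0.6151 -0.3125  0.1522] grip 1.004
delta world mm [ 0.4087  0.0889 -0.259 ] tool offset units now [0.001  0.0026 0.0017] after turn [0.0009 0.0026 0.0017] turn units [-0.0002 -0.0001 -0.0009]
```

```bash
python3 -m jog '[{"offset":[0,0,0],"rotation":[0,0,0],"fingers":0.5},{"offset":[0,0,0],"rotation":[0,0,0],"fingers":-1},{"offset":[0,0,0],"rotation":[0,0,0],"fingers":-1},{"offset":[0,0,0],"rotation":[0,0,0],"fingers":-1},{"offset":[0,0,-0.05],"rotation":[0,0,0],"fingers":-1},{"offset":[0,0,-0.3],"rotation":[0,0,0],"fingers":-1},{"offset":[0,0,-0.35],"rotation":[0,0,0],"fingers":-1}]' 40
python3 -m jog '[{"offset":[0,0,-0.35],"rotation":[0,0,0],"fingers":-1},{"offset":[0,0,-0.35],"rotation":[0,0,0],"fingers":-1},{"offset":[0.155,0.147,0],"rotation":[0,0,0],"fingers":-1},{"offset":[0.155,0.147,0],"rotation":[0,0,0],"fingers":-1},{"offset":[0,0,0],"rotation":[0,0,0],"fingers":-1}]'
python3 - <<'E'
from h import *
go([.5655,-.212,.25],1.438)
im,i=shot("wrist","w5")
cv2.imwrite("pics/w5b.png",cv2.resize(im,(800,600),interpolation=2))
E
```

```text
clock: 14.45
position: [0.4489, -0.1198, 0.1845]
ee_rot: [0.752, 0.659, -0.0, -0.001]
ft_force: [1.8, -0.8, -1.0]
grip_width: 0.673
clock: 15.08
position: [0.5002, -0.0777, 0.2886]
ee_rot: [0.751, 0.66, 0.001, -0.0]
ft_force: [-0.9, 0.5, -1.9]
grip_width: 0.672
t 15.07 pos [ 0.5002 -0.0777  0.2886] yaw 1.4421 F [-0.8771  0.4587 -1.8938] grip 0.672
delta world mm [  65.2607 -134.2725  -38.6098] tool offset units now [-0.8322  0.5462  0.2568] after turn [-0.8297  0.5498  0.2574] turn units [ 0.0003 -0.0006  0.0021]
```

View pics/w5b.png

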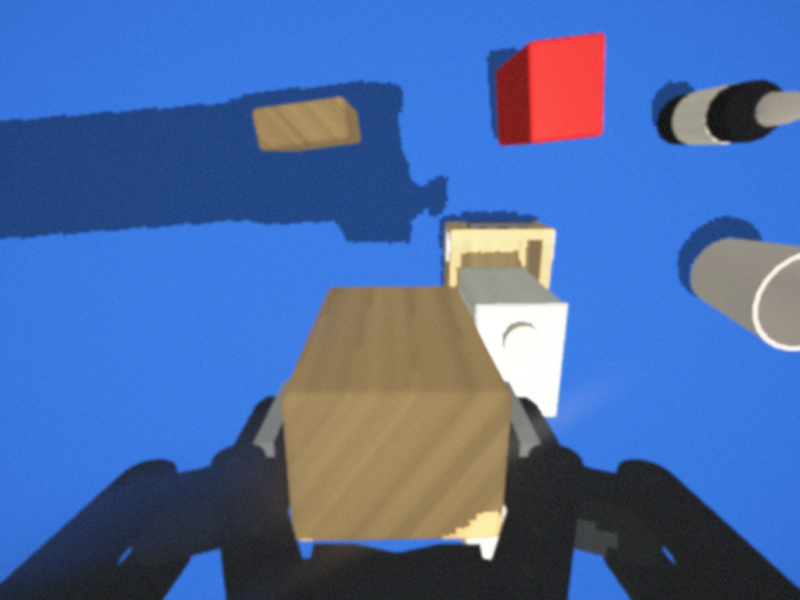

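The block is held (57 mm) and hides the gap. Tin_mid is at (475–568,303–415) and the thin block at (253–360,97–150), still in place. I move over the gap to check from there.

```bash
python3 -m jog '[{"offset":[-0.2075,0.1375,0.03],"rotation":[0,0,0.002],"fingers":-1},{"offset":[-0.2075,0.1375,0.1],"rotation":[0,0,0],"fingers":-1},{"offset":[-0.2075,0.1375,0.1],"rotation":[0,0,0],"fingers":-1},{"offset":[-0.2075,0.1375,0.1],"rotation":[0,0,0],"fingers":-1},{"offset":[0,0,0],"rotation":[0,0,0],"fingers":-1}]'
python3 - <<'E'
from h import *
k=512/800
print(pix(load("w5"),np.array([(475,305),(568,303),(556,415)])*k,.117))
go([.5655,-.212,.235],1.438)
im,i=shot("wrist","w6"); im2,i2=shot("side","s6")
a=cv2.resize(im[60:384,100:412],None,fx=1.6,fy=1.6,interpolation=2)
b=cv2.resize(im2[110:235,260:385],None,fx=2.4,fy=2.4,interpolation=2)
c=np.zeros((a.shape[0],a.shape[1]+b.shape[1],3),np.uint8); c[:,:a.shape[1]]=a; c[:b.shape[0],a.shape[1]:]=b
print(c.shape); cv2.imwrite("pics/w6b.png",c)
E
```

```text
clock: 15.75
position: [0.5628, -0.2183, 0.2368]
ee_rot: [0.755, 0.655, -0.001, -0.001]
ft_force: [-0.9, 1.2, -1.7]
grip_width: 0.677
[[ 0.5493 -0.1009  0.117 ]
 [ 0.6097 -0.1074  0.117 ]
 [ 0.5998 -0.1899  0.117 ]]
t 15.75 pos [ 0.5628 -0.2183  0.2368] yaw 1.4295 F [-0.9457  1.2481 -1.691 ] grip 0.677
delta world mm [ 2.6694  6.3252 -1.7979] tool offset units now [0.0443 0.0117 0.0119] after turn [0.0442 0.0121 0.012 ] turn units [-0.0016  0.0002 -0.0043]
(518, 799, 3)
```

View pics/w6b.png

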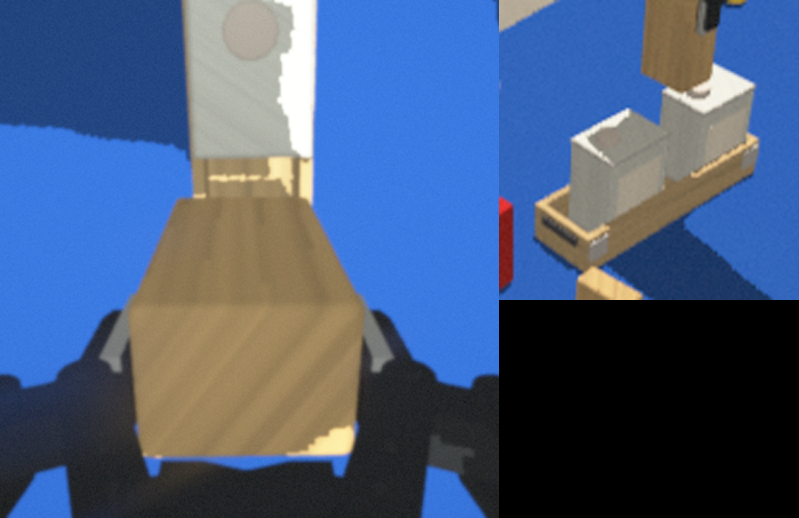

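Run:
```python
from h import *
i=load("w6")
E=pix(i,[(218.75,158.1),(296.9,158.1)],.117); print("mid -y edge",E,E.mean(0))
B=pix(i,[(100+182/1.6,60+199/1.6),(100+305/1.6,60+200/1.6)],.2368-.0783); print("block bottom +y edge",B,B.mean(0))
T=pix(i,[(100+133/1.6,60+303/1.6),(100+361/1.6,60+304/1.6),(100+352/1.6,60+455/1.6),(100+147/1.6,60+455/1.6)],.2368+.0217); print("block top",T,T.mean(0))
y=np.array([.1325,.991])
m=E.mean(0)[:2]; print("gap centre",m-.0255*y)
go([.5655,-.212,.235],1.438)
```

```text
mid -y edge [[ 0.5389 -0.1833  0.117 ]
 [ 0.6016 -0.1922  0.117 ]] [ 0.5702 -0.1878  0.117 ]
block bottom +y edge [[ 0.5382 -0.1937  0.1585]
 [ 0.5908 -0.2016  0.1585]] [ 0.5645 -0.1976  0.1585]
block top [[ 0.5402 -0.1909  0.2585]
 [ 0.5929 -0.1985  0.2585]
 [ 0.5875 -0.2422  0.2585]
 [ 0.5344 -0.2349  0.2585]] [ 0.5638 -0.2166  0.2585]
gap centre [ 0.5668 -0.213 ]
t 15.85 pos [ 0.5637 -0.2147  0.2387] yaw 1.4337 F [-0.3386 -0.4732 -0.5395] grip 0.679
delta world mm [ 1.8385  2.7076 -3.7107] tool offset units now [0.0196 0.0097 0.0247] after turn [0.0195 0.0098 0.0247] turn units [-0.0003 -0.0001 -0.0021]
```

```bash
python3 -m jog '[{"offset":[0.0,0.0,0.1],"rotation":[0,0,0],"fingers":-1},{"offset":[0,0,0.1],"rotation":[0,0,0],"fingers":-1},{"offset":[0,0,0],"rotation":[0,0,0],"fingers":-1}]'
python3 - <<'E'
from h import *
go([.5662,-.2123,.200],1.436)
E
```

```text
clock: 16.23
position: [0.5633, -0.2137, 0.2069]
ee_rot: [0.753, 0.658, -0.001, -0.001]
ft_force: [-0.5, -1.3, -0.4]
grip_width: 0.672
t 16.23 pos [ 0.5633 -0.2137  0.2069] yaw 1.4354 F [-0.4634 -1.2563 -0.3889] grip 0.672
delta world mm [ 2.8635  1.4118 -6.8903] tool offset units now [0.0119 0.0178 0.0459] after turn [0.0119 0.0177 0.0459] turn units [-0.0014 -0.0002 -0.0003]
```

```bash
python3 -m jog '[{"offset":[0.012,0.018,0.045],"rotation":[0,0,0],"fingers":-1},{"offset":[0,0,0],"rotation":[0,0,0],"fingers":-1},{"offset":[0,0,0.025],"rotation":[0,0,0],"fingers":-1},{"offset":[0,0,0.02],"rotation":[0,0,0],"fingers":-1},{"offset":[0,0,0],"rotation":[0,0,0],"fingers":-1}]'
python3 - <<'E'
from h import *
go([.5662,-.2123,.086],1.436)
im,i=shot("wrist","w7"); im2,i2=shot("side","s7")
a=cv2.resize(im[60:384,100:412],None,fx=1.6,fy=1.6,interpolation=2)
b=cv2.resize(im2[110:235,260:385],None,fx=2.4,fy=2.4,interpolation=2)
c=np.zeros((a.shape[0],a.shape[1]+b.shape[1],3),np.uint8); c[:,:a.shape[1]]=a; c[:b.shape[0],a.shape[1]:]=b
cv2.imwrite("pics/w7b.png",c)
E
```

```text
clock: 16.85
position: [0.5671, -0.2129, 0.1949]
ee_rot: [0.754, 0.657, -0.0, -0.0]
ft_force: [-0.5, -0.1, -0.9]
grip_width: 0.676
t 16.85 pos [ 0.5671 -0.2129  0.1949] yaw 1.4347 F [-0.4824 -0.1299 -0.9006] grip 0.676
delta world mm [  -0.8956    0.61   -108.8512] tool offset units now [ 0.0032 -0.0062  0.7257] after turn [ 0.0032 -0.0065  0.7257] turn units [-0.0002  0.     -0.0006]
```

View pics/w7b.png

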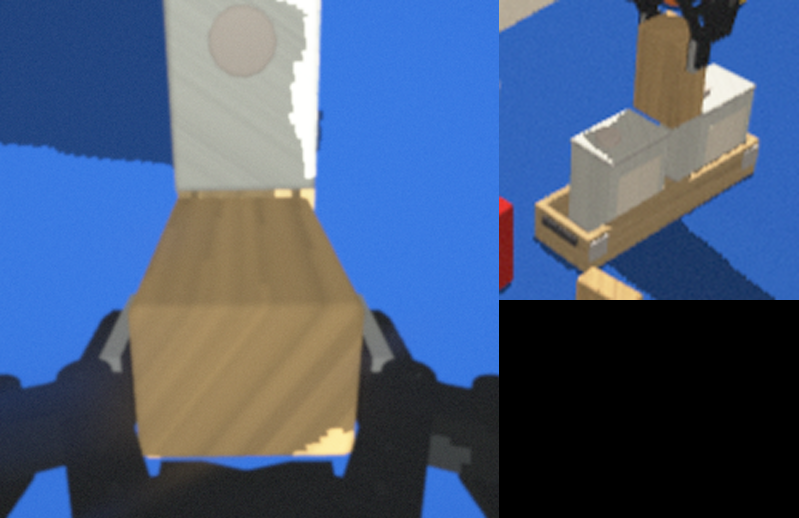

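Tin_mid's edge is at row 188 of the crop and the block's lower edge at row 199, about 3–4 mm, where 2.5 mm is nominal. Sideways it is centred (245 vs 243). I shift 1 mm towards tin_mid and descend carefully.

```bash
python3 -m jog '[{"offset":[0.007,-0.002,0],"rotation":[0,0,0],"fingers":-1},{"offset":[0,0,0.02],"rotation":[0,0,0],"fingers":-1},{"offset":[0,0,0.02],"rotation":[0,0,0],"fingers":-1},{"offset":[0,0,0],"rotation":[0,0,0],"fingers":-1}]'
python3 -m jog '[{"offset":[0,0,0.03],"rotation":[0,0,0],"fingers":-1},{"offset":[0,0,0.03],"rotation":[0,0,0],"fingers":-1},{"offset":[0,0,0],"rotation":[0,0,0],"fingers":-1}]'
```

```text
clock: 17.45
position: [0.5669, -0.2118, 0.1887]
ee_rot: [0.754, 0.657, -0.0, -0.0]
ft_force: [-0.0, 0.4, -1.8]
grip_width: 0.673
clock: 17.82
position: [0.5668, -0.2117, 0.1795]
ee_rot: [0.754, 0.657, -0.0, -0.0]
ft_force: [0.3, 0.4, -1.4]
grip_width: 0.675
```

```bash
python3 -m jog '[{"offset":[0,0,0.085],"rotation":[0,0,0],"fingers":-1},{"offset":[0,0,0.085],"rotation":[0,0,0],"fingers":-1},{"offset":[0,0,0.085],"rotation":[0,0,0],"fingers":-1},{"offset":[0,0,0.08],"rotation":[0,0,0],"fingers":-1},{"offset":[0,0,0],"rotation":[0,0,0],"fingers":-1}]'
python3 -m jog '[{"offset":[0,0,0.03],"rotation":[0,0,0],"fingers":-1},{"offset":[0,0,0.03],"rotation":[0,0,0],"fingers":-1},{"offset":[0,0,0],"rotation":[0,0,0],"fingers":-1}]'
```

```text
clock: 18.45
position: [0.5664, -0.2116, 0.1285]
ee_rot: [0.753, 0.657, -0.0, -0.001]
ft_force: [0.1, -0.1, -1.8]
grip_width: 0.675
clock: 18.82
position: [0.5669, -0.2118, 0.1206]
ee_rot: [0.754, 0.657, -0.0, -0.0]
ft_force: [-0.1, 0.2, -1.7]
grip_width: 0.677
```

```bash
python3 -m jog '[{"offset":[0,0,0.07],"rotation":[0,0,0],"fingers":-1},{"offset":[0,0,0.07],"rotation":[0,0,0],"fingers":-1},{"offset":[0,0,0.06],"rotation":[0,0,0],"fingers":-1},{"offset":[0,0,0],"rotation":[0,0,0],"fingers":-1}]'
python3 -m jog '[{"offset":[0,0,0.015],"rotation":[0,0,0],"fingers":-1},{"offset":[0,0,0],"rotation":[0,0,0],"fingers":-1}]'
python3 -m jog '[{"offset":[0,0,0.012],"rotation":[0,0,0],"fingers":-1},{"offset":[0,0,0],"rotation":[0,0,0],"fingers":-1}]'
```

```text
clock: 19.32
position: [0.5666, -0.2116, 0.0898]
ee_rot: [0.753, 0.657, -0.0, -0.001]
ft_force: [-0.9, -0.3, -2.5]
grip_width: 0.675
clock: 19.58
position: [0.5672, -0.2118, 0.0888]
ee_rot: [0.754, 0.657, 0.0, 0.0]
ft_force: [-0.3, -0.4, -1.3]
grip_width: 0.677
clock: 19.82
position: [0.5674, -0.2119, 0.0875]
ee_rot: [0.754, 0.657, 0.0, 0.0]
ft_force: [-1.3, 0.2, 4.0]
grip_width: 0.667
```

```bash
python3 -m jog '[{"offset":[0,0,0.01],"rotation":[0,0,0],"fingers":-1},{"offset":[0,0,0],"rotation":[0,0,0],"fingers":-1}]'
python3 -m jog '[{"offset":[0,0,-0.008],"rotation":[0,0,0],"fingers":-1},{"offset":[0,0,0],"rotation":[0,0,0],"fingers":0.5},{"offset":[0,0,0],"rotation":[0,0,0],"fingers":1},{"offset":[0,0,0],"rotation":[0,0,0],"fingers":1},{"offset":[0,0,0],"rotation":[0,0,0],"fingers":1},{"offset":[0,0,-0.1],"rotation":[0,0,0],"fingers":1},{"offset":[0,0,-0.3],"rotation":[0,0,0],"fingers":1},{"offset":[0,0,-0.4],"rotation":[0,0,0],"fingers":1}]'
python3 - <<'E'
from h import *
go([.4566,.0238,.20],1.56)
E
```

```text
clock: 20.08
position: [0.5674, -0.212, 0.0874]
ee_rot: [0.754, 0.657, -0.0, 0.001]
ft_force: [-8.7, 1.3, 18.7]
grip_width: 0.676
clock: 21.08
position: [0.5664, -0.2115, 0.2079]
ee_rot: [0.753, 0.658, -0.0, -0.001]
ft_force: [1.5, -0.4, 1.2]
grip_width: 1.004
t 21.07 pos [ 0.5664 -0.2115  0.2079] yaw 1.435 F [ 1.5296 -0.3867  1.2265] grip 1.004
delta world mm [-109.8312  235.3185   -7.8664] tool offset units now [ 1.4552 -0.9378  0.0548] after turn [ 1.5608 -0.7491  0.0524] turn units [-0.0008 -0.0003 -0.0625]
```

```bash
python3 -m jog '[{"offset":[0,0,0],"rotation":[0,0,-0.0575],"fingers":1},{"offset":[0.3106,-0.153,0],"rotation":[0,0,0],"fingers":1},{"offset":[0.3106,-0.153,0],"rotation":[0,0,0],"fingers":1},{"offset":[0.3106,-0.153,0],"rotation":[0,0,0],"fingers":1},{"offset":[0.3106,-0.153,0],"rotation":[0,0,0],"fingers":1},{"offset":[0.3106,-0.153,0],"rotation":[0,0,0],"fingers":1},{"offset":[0,0,0],"rotation":[0,0,0],"fingers":1},{"offset":[0,0,0],"rotation":[0,0,0],"fingers":1}]'
python3 - <<'E'
from h import *
go([.4566,.0238,.078],1.55)
im,i=shot("wrist","w8"); im2,_=shot("top","t8"); im3,_=shot("side","s8")
a=cv2.resize(im[80:330,90:420],None,fx=1.5,fy=1.5,interpolation=2)
b=cv2.resize(im2[185:245,285:400],None,fx=2.6,fy=2.6,interpolation=2)
d=cv2.resize(im3[120:235,265:380],None,fx=2.6,fy=2.6,interpolation=2)
print(a.shape,b.shape,d.shape)
c=np.zeros((460,800,3),np.uint8); c[:a.shape[0],:a.shape[1]]=a; c[:b.shape[0],500:500+b.shape[1]]=b; c[160:160+d.shape[0],500:500+d.shape[1]]=d
cv2.imwrite("pics/w8b.png",c)
E
```

```text
clock: 22.08
position: [0.4577, 0.023, 0.2073]
ee_rot: [0.715, 0.7, 0.0, 0.001]
ft_force: [0.2, -1.2, -0.0]
grip_width: 1.004
t 22.07 pos [0.4577 0.023  0.2073] yaw 1.5497 F [ 0.1532 -1.1942 -0.0307] grip 1.004
delta world mm [  -1.0665    0.8267 -129.2959] tool offset units now [ 0.0061 -0.0084  0.862 ] after turn [ 0.0054 -0.0072  0.862 ] turn units [ 0.0007  0.0004 -0.0002]
(375, 495, 3) (156, 299, 3) (299, 299, 3)
```

View pics/w8b.png

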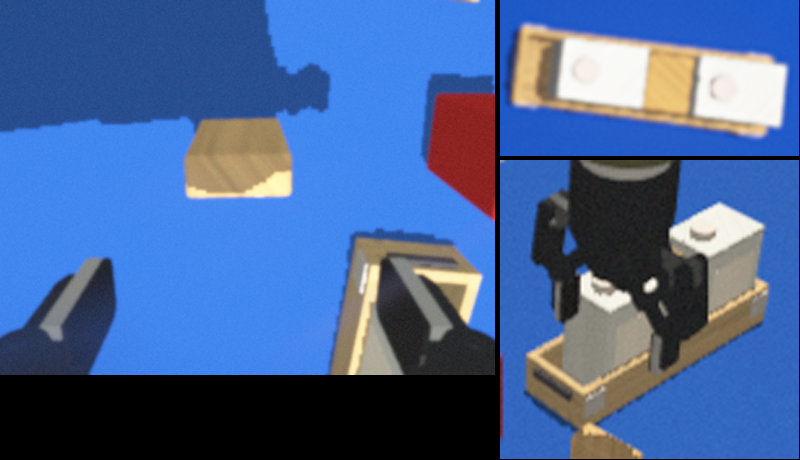

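The thin block's top is at crop (186–292,155–197), aligned with the tool. The top view shows the thick block filling the wide gap with both tins upright.

```bash
python3 - <<'E'
from h import *
i=load("w8")
P=pix(i,[(90+187/1.5,80+197/1.5),(90+291/1.5,80+196/1.5),(90+292/1.5,80+155/1.5),(90+186/1.5,80+155/1.5)],.1); print(P,P.mean(0))
go([*P.mean(0)[:2],.078],1.553)
E
python3 -m jog '[{"offset":[0,0,0.3],"rotation":[0,0,0],"fingers":1},{"offset":[0,0,0.2],"rotation":[0,0,0],"fingers":1},{"offset":[0,0,0],"rotation":[0,0,0],"fingers":1}]'
```

```text
[[0.4258 0.0136 0.1   ]
 [0.4822 0.0129 0.1   ]
 [0.4825 0.036  0.1   ]
 [0.4267 0.0372 0.1   ]] [0.4543 0.0249 0.1   ]
t 22.23 pos [0.4577 0.0224 0.2067] yaw 1.5479 F [ 0.1034 -0.3761  0.2214] grip 1.0
delta world mm [  -3.3539    2.4876 -128.6502] tool offset units now [ 0.016  -0.0228  0.8577] after turn [ 0.0162 -0.0227  0.8577] turn units [ 0.0001 -0.     -0.0025]
clock: 22.6
position: [0.4561, 0.0229, 0.1299]
ee_rot: [0.715, 0.699, -0.001, -0.002]
ft_force: [0.4, 0.0, 0.4]
grip_width: 1.0
```

```bash
python3 -m jog '[{"offset":[0.011,-0.01,0.15],"rotation":[0,0,0],"fingers":1},{"offset":[0,0,0.15],"rotation":[0,0,0],"fingers":1},{"offset":[0,0,0.045],"rotation":[0,0,0],"fingers":1},{"offset":[0,0,0],"rotation":[0,0,0],"fingers":1},{"offset":[0,0,0],"rotation":[0,0,0],"fingers":0.5},{"offset":[0,0,0],"rotation":[0,0,0],"fingers":-1},{"offset":[0,0,0],"rotation":[0,0,0],"fingers":-1},{"offset":[0,0,0],"rotation":[0,0,0],"fingers":-1}]' 40
python3 - <<'E'
from h import *
go([.5824,-.0887,.24],1.436)
E
```

```text
clock: 23.6
position: [0.4564, 0.0252, 0.0807]
ee_rot: [0.715, 0.7, 0.0, 0.001]
ft_force: [-2.0, -0.5, 7.0]
grip_width: 0.673
t 23.6 pos [0.4564 0.0252 0.0807] yaw 1.5497 F [-2.043  -0.4537  6.9961] grip 0.673
delta world mm [ 126.0306 -113.8724  159.2564] tool offset units now [-0.7418  0.8574 -1.0602] after turn [-0.6393  0.9346 -1.0617] turn units [0.0007 0.0002 0.0569]
```

```bash
python3 -m jog '[{"offset":[0,0,-0.06],"rotation":[0,0,0],"fingers":-1},{"offset":[0,0,-0.34],"rotation":[0,0,0],"fingers":-1},{"offset":[0,0,-0.34],"rotation":[0,0,0],"fingers":-1},{"offset":[0,0,-0.34],"rotation":[0,0,0.057],"fingers":-1},{"offset":[-0.213,0.312,0],"rotation":[0,0,0],"fingers":-1},{"offset":[-0.213,0.312,0],"rotation":[0,0,0],"fingers":-1},{"offset":[-0.213,0.312,0],"rotation":[0,0,0],"fingers":-1},{"offset":[0,0,0],"rotation":[0,0,0],"fingers":-1}]'
python3 -m jog '[{"offset":[0,0,0.1],"rotation":[0,0,0],"fingers":-1},{"offset":[0,0,0.1],"rotation":[0,0,0],"fingers":-1},{"offset":[0,0,0],"rotation":[0,0,0],"fingers":-1}]'
python3 - <<'E'
from h import *
go([.582,-.0888,.20],1.436)
E
```

```text
clock: 24.6
position: [0.5833, -0.0925, 0.2406]
ee_rot: [0.755, 0.656, -0.0, -0.001]
ft_force: [-0.5, 0.8, -0.2]
grip_width: 0.677
clock: 24.98
position: [0.5807, -0.088, 0.2104]
ee_rot: [0.753, 0.658, -0.001, -0.001]
ft_force: [-0.4, 0.3, -0.7]
grip_width: 0.677
t 24.98 pos [ 0.5807 -0.088   0.2104] yaw 1.437 F [-0.3816  0.2905 -0.6798] grip 0.677
delta world mm [  1.2694  -0.7994 -10.3526] tool offset units now [-0.0041  0.0093  0.069 ] after turn [-0.0041  0.0091  0.069 ] turn units [-0.0012  0.0002  0.0005]
```

```bash
python3 -m jog '[{"offset":[-0.004,0.009,0.03],"rotation":[0,0,0],"fingers":-1},{"offset":[0,0,0.03],"rotation":[0,0,0],"fingers":-1},{"offset":[0,0,0.02],"rotation":[0,0,0],"fingers":-1},{"offset":[0,0,0.02],"rotation":[0,0,0],"fingers":-1},{"offset":[0,0,0.02],"rotation":[0,0,0],"fingers":-1},{"offset":[0,0,0],"rotation":[0,0,0],"fingers":-1}]'
python3 -m jog '[{"offset":[0,0,0.06],"rotation":[0,0,0],"fingers":-1},{"offset":[0,0,0.08],"rotation":[0,0,0],"fingers":-1},{"offset":[0,0,0],"rotation":[0,0,0],"fingers":-1}]'
```

```text
clock: 25.72
position: [0.5831, -0.0895, 0.1935]
ee_rot: [0.753, 0.658, -0.0, -0.0]
ft_force: [0.4, -0.3, -0.4]
grip_width: 0.677
clock: 26.1
position: [0.5825, -0.0894, 0.1712]
ee_rot: [0.753, 0.658, -0.001, -0.001]
ft_force: [0.2, -0.2, -0.6]
grip_width: 0.67
```

```bash
python3 -m jog '[{"offset":[0,0,0.09],"rotation":[0,0,0],"fingers":-1},{"offset":[0,0,0.09],"rotation":[0,0,0],"fingers":-1},{"offset":[0,0,0.08],"rotation":[0,0,0],"fingers":-1},{"offset":[0,0,0],"rotation":[0,0,0],"fingers":-1}]'
python3 - <<'E'
from h import *
go([.582,-.0888,.088],1.436)
im,i=shot("wrist","w9"); im3,_=shot("side","s9")
a=cv2.resize(im[30:384,110:410],None,fx=1.6,fy=1.6,interpolation=2)
d=cv2.resize(im3[120:235,265:370],None,fx=3,fy=3,interpolation=2)
c=np.zeros((a.shape[0],a.shape[1]+d.shape[1],3),np.uint8); c[:,:a.shape[1]]=a; c[:d.shape[0],a.shape[1]:]=d
print(c.shape);cv2.imwrite("pics/w9b.png",c)
E
```

```text
clock: 26.6
position: [0.5826, -0.0894, 0.1324]
ee_rot: [0.753, 0.658, -0.001, -0.001]
ft_force: [0.6, -0.4, -0.6]
grip_width: 0.668
t 26.6 pos [ 0.5826 -0.0894  0.1324] yaw 1.4358 F [ 0.641  -0.4234 -0.5569] grip 0.668
delta world mm [ -0.5798   0.6112 -44.3951] tool offset units now [ 0.0035 -0.0038  0.296 ] after turn [ 0.0035 -0.0044  0.296 ] turn units [-0.001  -0.0001 -0.0001]
(566, 795, 3)
```

View pics/w9b.png

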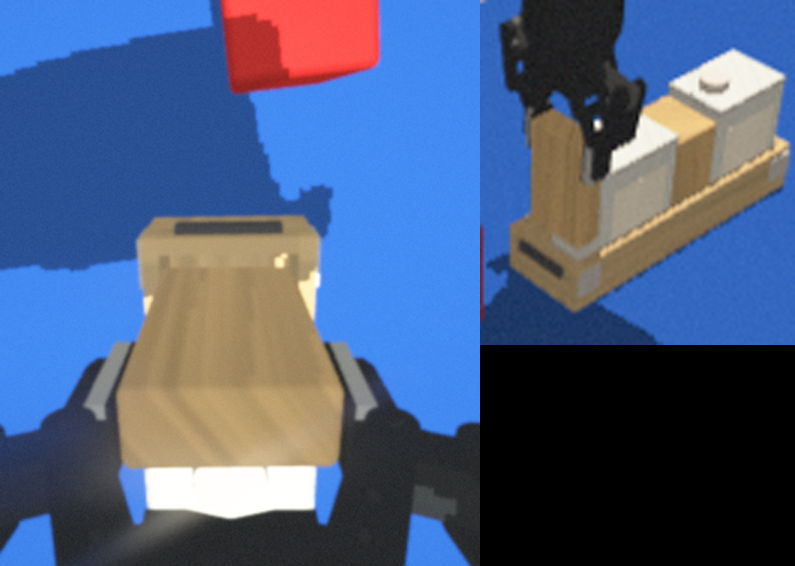

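The block's lower edge (158–299) is centred between the tray walls (138–319), just inside the end wall. The side view shows it standing free of tin_mid, with the thick block seated. I go on down.

```bash
python3 -m jog '[{"offset":[0.003,-0.003,0.03],"rotation":[0,0,0],"fingers":-1},{"offset":[0,0,0.03],"rotation":[0,0,0],"fingers":-1},{"offset":[0,0,0.03],"rotation":[0,0,0],"fingers":-1},{"offset":[0,0,0],"rotation":[0,0,0],"fingers":-1}]'
python3 -m jog '[{"offset":[0,0,0.06],"rotation":[0,0,0],"fingers":-1},{"offset":[0,0,0.06],"rotation":[0,0,0],"fingers":-1},{"offset":[0,0,0.05],"rotation":[0,0,0],"fingers":-1},{"offset":[0,0,0],"rotation":[0,0,0],"fingers":-1}]'
```

```text
clock: 27.2
position: [0.5826, -0.0889, 0.1198]
ee_rot: [0.753, 0.658, -0.0, -0.0]
ft_force: [-0.1, -0.3, -0.6]
grip_width: 0.672
clock: 27.7
position: [0.5824, -0.0889, 0.0939]
ee_rot: [0.753, 0.658, -0.0, -0.001]
ft_force: [-0.4, 0.3, -1.1]
grip_width: 0.677
```

```bash
python3 -m jog '[{"offset":[0,0,0.02],"rotation":[0,0,0],"fingers":-1},{"offset":[0,0,0],"rotation":[0,0,0],"fingers":-1}]'
python3 -m jog '[{"offset":[0,0,0.015],"rotation":[0,0,0],"fingers":-1},{"offset":[0,0,0],"rotation":[0,0,0],"fingers":-1}]'
python3 -m jog '[{"offset":[0,0,0.01],"rotation":[0,0,0],"fingers":-1},{"offset":[0,0,0],"rotation":[0,0,0],"fingers":-1}]'
```

```text
clock: 27.95
position: [0.5829, -0.089, 0.0918]
ee_rot: [0.753, 0.658, -0.0, 0.0]
ft_force: [0.3, -0.4, -1.2]
grip_width: 0.673
clock: 28.2
position: [0.5828, -0.0889, 0.0894]
ee_rot: [0.753, 0.658, -0.0, 0.0]
ft_force: [0.6, 0.0, -0.6]
grip_width: 0.674
clock: 28.45
position: [0.583, -0.0889, 0.0888]
ee_rot: [0.753, 0.658, -0.0, 0.0]
ft_force: [-3.8, 0.8, 7.2]
grip_width: 0.674
```

```bash
python3 -m jog '[{"offset":[0,0,0.008],"rotation":[0,0,0],"fingers":-1},{"offset":[0,0,0],"rotation":[0,0,0],"fingers":-1}]'
python3 -m jog '[{"offset":[0,0,-0.01],"rotation":[0,0,0],"fingers":-1},{"offset":[0,0,0],"rotation":[0,0,0],"fingers":0.5},{"offset":[0,0,0],"rotation":[0,0,0],"fingers":1},{"offset":[0,0,0],"rotation":[0,0,0],"fingers":1},{"offset":[0,0,0],"rotation":[0,0,0],"fingers":1},{"offset":[0,0,-0.1],"rotation":[0,0,0],"fingers":1},{"offset":[0,0,-0.3],"rotation":[0,0,0],"fingers":1},{"offset":[0,0,-0.4],"rotation":[0,0,0],"fingers":1}]'
python3 -m jog '[{"offset":[0.2,-0.3,-0.2],"rotation":[0,0,0],"fingers":1},{"offset":[0.2,-0.3,-0.2],"rotation":[0,0,0],"fingers":1},{"offset":[0.2,-0.3,0],"rotation":[0,0,0],"fingers":1},{"offset":[0.2,-0.1,0],"rotation":[0,0,0],"fingers":1},{"offset":[0,0,0],"rotation":[0,0,0],"fingers":1}]'
python3 - <<'E'
from h import *
im,i=shot("wrist","w10"); im2,_=shot("top","t10"); im3,_=shot("side","s10")
b=cv2.resize(im2[110:250,140:400],(520,280),interpolation=2)
d=cv2.resize(im3[120:320,120:400],None,fx=1.85,fy=1.85,interpolation=2)[:310]
a=im3[125:235,265:375]; a=cv2.resize(a,(270,270),interpolation=2)
c=np.zeros((600,800,3),np.uint8); c[:280,:520]=b; c[:270,525:795]=a; c[285:285+d.shape[0],:d.shape[1]]=d
w=im[150:384,250:500]; w=cv2.resize(w,(270,253)); c[285:538,525:795]=w
cv2.imwrite("pics/f.png",c)
E
```

```text
clock: 28.7
position: [0.5831, -0.0889, 0.0887]
ee_rot: [0.753, 0.658, -0.0, 0.0]
ft_force: [-9.5, 1.4, 18.2]
grip_width: 0.676
clock: 29.7
position: [0.5822, -0.0888, 0.2097]
ee_rot: [0.753, 0.658, -0.0, -0.001]
ft_force: [1.7, -0.1, 0.9]
grip_width: 1.001
clock: 30.32
position: [0.4498, 0.0527, 0.2698]
ee_rot: [0.752, 0.659, 0.0, 0.001]
ft_force: [0.9, -0.1, -0.3]
grip_width: 1.001
```

View pics/f.png

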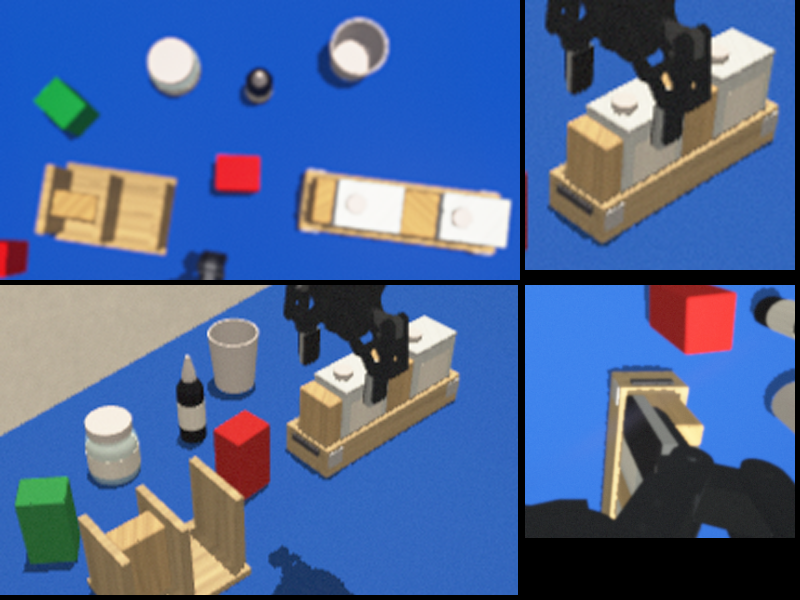

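Both blocks stand upright in their gaps below the tin tops, and the spare is still in the rack's far pocket. The bottle, cup, jar and look-alikes are in place and the robot touches nothing, so I hand in.

```bash
python3 -c "
from workcell import manip
print(manip.get_obs()['clock'], manip.hand_in())"
```

```text
the job is handed in; nothing more can be done
30.475 None
```

The job is handed in at about 30.5 s: the thick block is in the wide gap and the thin block is in the narrow gap at the end, placed in that order.

- **Thick block:** I took it from the rack across its 46 mm side (the grip read 45.5 mm). I set it on free table, regrasped it across its 58 mm side, lowered it into the wide gap and released it.
- **Thin block:** I gripped it across its 58 mm side on the table and lowered it into the narrow gap.
- **Seating:** Neither block touched anything on the way down. Both pressed on the tray floor with about 18 N at the expected height, to within about 1.5 mm.
- **Last pictures:** The top and side views show both blocks upright with their tops below the tin tops, and both tins standing in place. The spare is still in the rack, and the bottle, cup, jar and look-alikes are where they were. The arm was clear of everything.
- **Disagreements:** Close up, the wrist camera measured the blocks about 2–5 mm too small. It also showed 3–4 mm between the thick block and tin_mid where 2.5 mm was expected, so I shifted the block 1 mm towards tin_mid. In the last wrist picture a finger hid part of the tray, so that check rests on the top and side views. No check failed.

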